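Tap a bearing cup square into a rolling-mill housing

ROBOT

A 6-joint arm with a two-finger parallel gripper is mounted at the origin on the work surface. World frame = base frame: x ahead of the robot, y to its left, z up, the work surface at z = 0. Lengths are in mm, angles in rad, forces in N, time in s.
With the tool pointing down it reaches from about 350 to 775 mm from the base axis. Payload 7.3 kg.
Tool frame: the origin (TCP) lies at the very end of the fingers, on their centre line; the grasp point (between the pads) lies 19 mm behind it (bot.grip_point_offset is the distance from the TCP to the grasp point, in mm); z points along the fingers, y is the line along which they close (so a half turn about z gives the same grasp; the last joint's range is limited). The gripper opens to 92 mm and grips with 3 to 60 N. Pads are 19 mm wide; open, the fingers measure 130 mm over their backs; the gripper's body (75 mm by 190 mm) begins 47 mm behind the grasp point.
Start: joints at [1.138, 0.342, 1.524, -0, 1.275, -0.146], TCP at [148.499, 503.58, 226.741] pointing down, gripper open.
Joint ranges: [-2.53, 2.53], [-0.77, 2.02], [0.04, 2.7], [-1, 4.14], [0.28, 2.66], [-3.11, 3.11]. Speed limits (rad/s): [2.57, 2.57, 3.14, 3.14, 3.14, 3.14].

INTERFACE

Orientations are given as [roll, pitch, yaw] about the fixed x, y, z axes, in that order (R = Rz(yaw) Ry(pitch) Rx(roll)).
In Python, from plant import bot gives the robot as it stands. The module is installed in compiled form; this text tells all that it offers.
- The arm moves only by the shell command python3 -m jog 'ROWS' [OPENING]. ROWS is JSON, a list of rows, each a list of 6 numbers: the shift along the tool's x, y, z in mm, then the turn, a rotation vector about the tool's x, y, z in rad. In form: [[dx, dy, dz, rx, ry, rz], ...]. A call has 1 to 12 rows; each row shifts and turns the commanded pose from where the row before left it, along the tool's axes as they then stand; what a row does not reach is not made up. A row lasts 1/10 s, in which the tool goes at most 50 mm and 8.59 degrees, less where a joint would pass 70% of its speed; a pose out of reach is approached as far as the arm can. A call with a gripper value outside its range is refused whole. OPENING is the opening in per cent of the stroke, from 0 (shut) to 100 (fully open), set as the call begins (- or left out, the last holds). The fingers move at their own pace and stop on an object; the grip force is fixed at half the most. Time passes only in rows, so rows that do not move let the fingers close. It gives the time, the measured TCP pose, the force, the opening and the grip force at its end, in the units of the state.
- bot.get_obs(): the state, without advancing time (a new reading comes with each control period).
- bot.capture(name): name is "scene" or "top"; returns the picture (480x640x3 uint8, red, green, blue); there is no depth.
- bot.camera_model(name): a dict with "fx", "fy", "cx", "cy" (pixels), "position" and "orientation" of the camera in the world. Camera axes: x right, y down, z forward; pixel columns grow to the right and rows downward; lengths in mm; the calibration is good to about 2 mm. A picture is of the moment at which its call begins. camera_model takes no time and is no camera call.
- bot.close_job(): hands the job in; it is judged then, once.
Trained networks look in the newest picture that a camera, given by its name, has taken for a name from the list of things; names that differ only in an ending like _2 or _b are one class to them, and where a whole thing is asked for, a point or a joint stands for the part that bears it (a point fixed in the world has none). Each returns a list of dicts, best first, with "p" (0 to 1); they miss things now and then, are a little off and sometimes report something else, mostly with a low value. They report only what shows in the picture. A call takes as long as a camera call. They do not tell look-alikes from the thing itself.
- bot.outline_of(target, camera): "mask" (480x640 bool, what is visible of it) and "pixel" ([column, row] in pixels, amid what is visible of it).
The state is a dict: "time": time; "joint_positions": joint angles; "dq": joint speeds; "tau": joint torques, N m; "tool_pos": TCP position; "tcp_rot": TCP orientation; "contact_force": force on the tool from outside, world axes, zero at the start; "moment": the same for the moment, N m; "grip_width": finger opening in mm; "finger_force": force on a finger pad.
Only numpy, scipy, OpenCV 4.12 (cv2) and the standard library are available. Lean on these libraries where they do the work, as an engineer would, in place of code of your own. Each camera call takes 0.05 s, during which the arm holds its last target. There are 200 camera calls.

TASK

Take the brass drift from the wooden punch stand and tap the steel bearing cup down into the rolling-mill housing with it: short gentle pushes on one side of the rim, then on the opposite side, and so all the way round, so that the cup goes in square without cocking, until you feel it bottom solidly on the hidden shims all round. Touch the cup only with the drift and do not force it once it is home; then stand the drift back in its hole, let go, and leave everything else on the bench where it is.

Things in the scene. Friction and masses are not known exactly. Their poses are not given: they have to be found in the camera images.
- housing: Grey block, 96 x 96 mm, with a round bore in its top face, bolted by two side feet to a dark steel plate 190 (x) x 130 (y) x 16 mm; all fixed to the bench. Origin: centre of the plate's underside, on the bench top, on the bore's axis; z up, x along the plate's long side. The block's top face is 57 mm above the origin; feet and bolt heads reach 43 mm.
- bore (a point): Centre of the bore's mouth, on the block's top face; axes as the housing's. The bore is 62 mm in diameter and ends 19 mm down in a shoulder. Under the cup a pack of steel shims lies on the shoulder, 1 to 8 mm thick, different in each housing and hidden by the cup: home is where the cup bottoms on the shims all round and stops dead, its rim then 2 to 9 mm above the block's face.
- cup: Bright steel ring (outer race of a bearing), outer diameter 62 mm, hole 50 mm, 20 mm high, 165 g, standing square in the mouth of the bore, entered 5.5 to 6.5 mm. Origin: centre of its underside, z along its axis. Interference fit: it stays where it is left and moves only when its rim is pushed down with some 7 to 15 N; over 25 N bruises it.
- cup_rim (a point): Centre of the cup's top face; axes as the cup's. The flat rim is 6 mm wide, its middle 28 mm from this point. The side of the rim that is pushed sinks and the far side hardly moves, so the cup tilts about 1 degree for each millimetre pushed and comes level again when the opposite side is pushed down by as much. Beyond 5 degrees it cocks and is spoilt.
- drift: Round brass bar, 16 mm in diameter, 115 mm long, 196 g, standing upright in the hole of the wooden stand, its flat working end (13 mm across) down. Origin: centre of the working end; z runs along the bar to its top end, so the top lies at z = 115 mm. In the stand the top is 127 mm above the bench and the upper 85 mm stand clear. It may slip in a weak grip.
- stand: Dark wooden block, 130 (x) x 64 (y) x 42 mm, fixed to the bench. Origin: centre of its underside, z up. The drift's hole is 36 mm towards +x from the middle; four thin steel punches (5 to 7 mm thick, fixed, up to 105 mm above the bench) stand 54 to 90 mm to the -x side of the hole.
- stand_hole (a point): Centre of the mouth of the drift's hole, on the stand's top face, 42 mm above the bench. The hole is 20 mm in diameter with a 2 mm chamfer and 30 mm deep, so that its floor lies 12 mm above the bench. Axes as the stand's.
- hammer: Bystander: chasing hammer with wooden handle lying on the bench, 225 mm long, loose, in the middle between housing and stand. Origin under its handle.
- cone: Bystander: the bearing's inner cone with its rollers, 49 mm across, 18 mm high, loose on the bench. Origin: centre of its underside.
- bench_block: Bystander: steel bench block, 75 x 75 x 24 mm, loose, to the left. Origin: centre of its underside.
- caliper: Bystander: caliper, 200 mm long, 12 mm high, loose, lying to the right. Origin: centre of its beam's underside.
There are look-alikes about, which are no part of the job. What is shaped like the cup but pink is not meant.

How it is judged:
By the outcome, as a careful person would: the job done as asked, in the order asked, and still so for the second after the job is handed in, with the robot touching nothing.
It also fails if it takes over 72 s, if anything falls off the work surface, if the arm or the gripper's body presses on something with over 40 N, if the wrist force passes 120 N, or if a joint passes its speed limit or range.

## Working session

There is one attempt and no reset: what is moved stays moved. The work goes in short steps, Python scripts to look and compute and a shell command to move; the robot and the scene stay as the last step left them, time stands still between calls to the robot, and variables do not carry over. Pictures are saved under pics/ and viewed, at most 10 in all, crops included, and the job is handed in when it is done.

```bash
mkdir -p pics
cat > h.py <<'E'
import numpy as np,cv2
from plant import bot
from scipy.spatial.transform import Rotation as R
def cam(n):
    m=bot.camera_model(n); o=np.array(m["orientation"],float)
    Rm=o if o.shape==(3,3) else (R.from_euler('xyz',o).as_matrix() if o.size==3 else R.from_quat(o).as_matrix())
    return m,Rm,np.array(m["position"],float)
def ray(n,px,z):
    m,Rm,p=cam(n); d=Rm@np.array([(px[0]-m["cx"])/m["fx"],(px[1]-m["cy"])/m["fy"],1]); return p+d*(z-p[2])/d[2]
def proj(n,X):
    m,Rm,p=cam(n); c=Rm.T@(np.array(X,float)-p); return np.array([m["fx"]*c[0]/c[2]+m["cx"],m["fy"]*c[1]/c[2]+m["cy"]])
E
python3 - <<'E'
from h import *
for n in("scene","top"):
    im=bot.capture(n); cv2.imwrite(f"pics/{n}0.png",im[:,:,::-1]); print(bot.camera_model(n))
    for t in("housing","cup","drift","stand","hammer","cone"):
        for r in bot.outline_of(t,n)[:3]:
            ys,xs=np.where(r["mask"]); print(n,t,round(r["p"],2),np.round(r["pixel"]),xs.min(),xs.max(),ys.min(),ys.max())
print(bot.get_obs())
E
```

```text
{'fx': 622.8800501126341, 'fy': 622.8800501126341, 'cx': 320.9331016751977, 'cy': 235.8896870716834, 'position': array([ 992.7921911 , -617.1768212 , 1095.76673555]), 'orientation': array([-2.46878051,  0.0087786 ,  0.65470727])}
scene housing 0.67 [264. 351.] 211 323 298 403
scene housing 0.67 [270. 343.] 249 281 319 350
scene cup 0.89 [308. 303.] 294 323 281 310
scene cup 0.7 [170. 312.] 161 191 301 330
scene drift 0.46 [410. 200.] 403 413 182 213
scene stand 0.8 [391. 210.] 360 423 180 235
scene hammer 0.98 [366. 288.] 309 406 257 315
scene cone 0.73 [281. 239.] 275 294 233 250
scene cone 0.6 [363. 289.] 309 406 256 315
{'fx': 516.0851056709474, 'fy': 516.0851056709474, 'cx': 315.5391876243277, 'cy': 243.09660795371133, 'position': array([ 332.02402142,  -15.86404455, 1364.32213995]), 'orientation': array([-3.02232919e+00,  1.97648812e-03, -1.57087655e+00])}
top housing 0.94 [397. 225.] 366 423 188 264
top cup 0.77 [404. 216.] 386 411 210 234
top cup 0.73 [408. 295.] 406 429 288 305
top cup 0.51 [345. 222.] 330 351 217 240
top drift 0.55 [228. 205.] 219 231 200 212
top stand 0.96 [233. 228.] 216 243 198 249
top hammer 0.8 [312. 197.] 295 316 166 249
top hammer 0.66 [394. 226.] 366 423 188 264
top cone 0.54 [311. 274.] 303 319 269 284
{'time': 0.7, 'joint_positions': array([ 1.13798927e+00,  3.41983643e-01,  1.52414899e+00, -9.40289566e-06,
        1.27542181e+00, -1.46000635e-01]), 'dq': array([-0.00040772, -0.00098585,  0.00208698,  0.0008248 , -0.00051193,
       -0.00088326]), 'tau': array([ 1.49836164e-04, -4.31028163e+01, -2.44445980e+01,  7.18071498e-02,
        4.83322365e-02, -4.13108046e-05]), 'tool_pos': array([148.49448071, 503.54989531, 226.73187228]), 'tcp_rot': array([3.14155616e+00, 1.44588891e-05, 2.85478897e+00]), 'contact_force': array([-0.37315966,  0.51689458, -0.29507468]), 'moment': array([-0.05629959, -0.02357234,  0.05592618]), 'finger_force': 0.0, 'grip_width': 91.76161333942675}
```

Run:
```python
import cv2,numpy as np
a=cv2.imread("pics/top0.png")[150:330,190:450]; b=cv2.imread("pics/scene0.png")[160:420,130:450]
cv2.imwrite("pics/topc.png",cv2.resize(a,None,fx=3,fy=3,interpolation=2)); cv2.imwrite("pics/scenec.png",cv2.resize(b,None,fx=2.3,fy=2.3,interpolation=2))
```

```text
(no output)
```

View pics/topc.png

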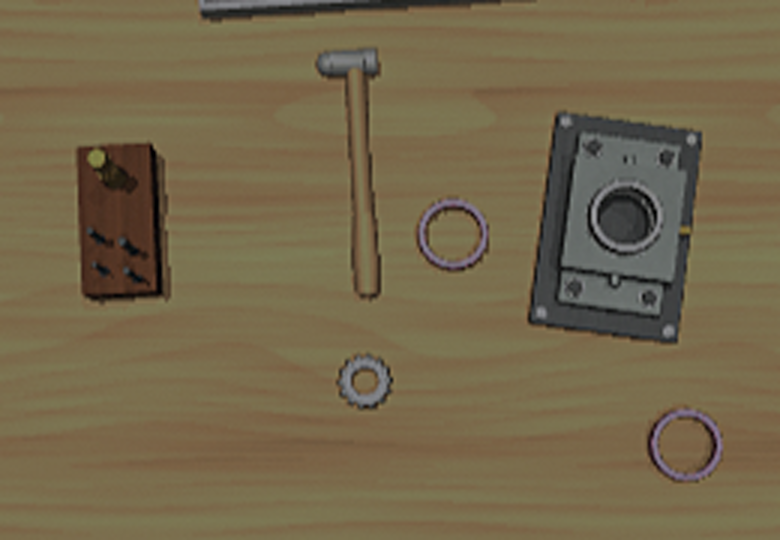

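View pics/scenec.png

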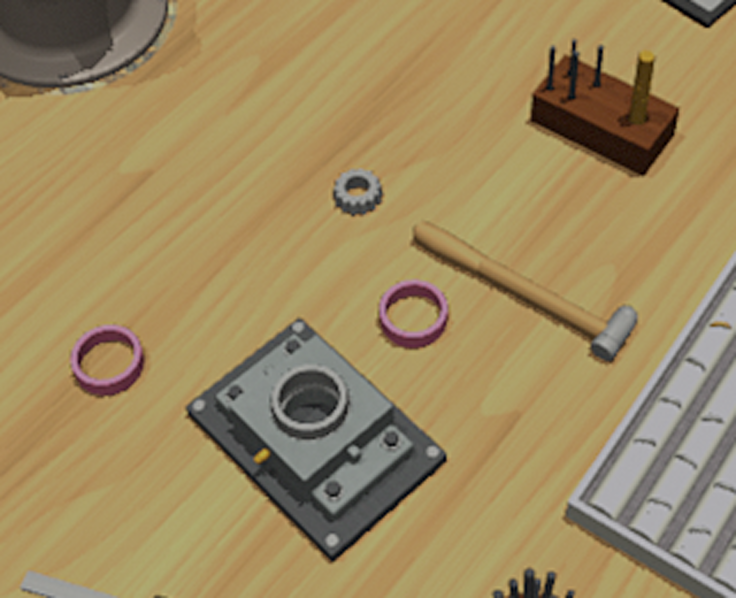

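The top view shows the grey steel ring seated in the housing bore at about (399,222). Two pink rings, at about (341,228) and (418,298), are loose on the bench and are look-alikes. The grey one is the cup because it is steel-coloured and sits in the bore, which the enlarged crops confirm. The brass drift top is at about (222,203) in top and (411,185) in scene.

Run:
```python
from h import *
from scipy.optimize import least_squares
def tri(pa,pb):
    f=lambda X:np.r_[proj("top",X)-pa,proj("scene",X)-pb]
    s=least_squares(f,[400,0,50]); return s.x,s.fun
c=lambda x,y,s,o:np.array([(x+.5)/s+o[0]-.5,(y+.5)/s+o[1]-.5])
T=lambda x,y:c(x,y,3,(190,150)); S=lambda x,y:c(x,y,2.3,(130,160))
for n,a,b,z in(("drift",(97,158),(646,57),127),("cup",(626,217),(311,400),71)):
    print(n,*tri(T(*a),S(*b)),ray("top",T(*a),z),ray("scene",S(*b),z))
print("plate corners top",[np.round(ray("top",T(*p),16)[:2],1) for p in((565,121),(693,138),(670,331),(541,312))])
print("plate corners scene",[np.round(ray("scene",S(*p),16)[:2],1) for p in((299,325),(197,405),(332,541),(432,452))])
print("stand top corners top",[np.round(ray("top",T(*p),42)[:2],1) for p in((77,147),(151,144),(85,297),(159,292))])
print("stand corners scene",[np.round(ray("scene",S(*p),42)[:2],1) for p in((567,58),(534,97),(645,152),(677,112))])
print("hammer top",[np.round(ray("top",T(*p),15)[:2],1) for p in((320,62),(375,62),(368,296))])
```

```text
drift [581.76040971 215.82882779 125.82290698] [-0.37561974 -0.41813236 -0.47658822  0.1204765 ] [580.48572447 214.66991114 127.        ] [582.8778976  215.72365502 127.        ]
cup [ 543.58293068 -222.33349919   64.8132701 ] [-0.76463365 -0.68602413 -0.74972927  0.10694559] [ 540.81415818 -223.25527369   71.        ] [ 547.24819871 -223.68064555   71.        ]
plate corners top [array([ 636. , -179.6]), array([ 620.6, -292.8]), array([ 448.9, -268.6]), array([ 465.6, -156.1])]
plate corners scene [array([ 465.2, -151.4]), array([ 448.7, -265.3]), array([ 620.7, -289.9]), array([ 636.1, -178.8])]
stand top corners top [array([607.3, 248.1]), array([609.9, 183.8]), array([476.1, 238.2]), array([480.4, 174.7])]
stand corners scene [array([484.4, 239.9]), array([488.1, 177.1]), array([612.6, 183.4]), array([610.3, 244.9])]
hammer top [array([690. ,  38.2]), array([690. , -10.9]), array([479.8,  -4.8])]
```

Run:
```python
from h import *
# brass drift top: colour blob; steel rim ring
for n,f,(x0,x1,y0,y1) in(("top","pics/top0.png",(212,240,196,216)),("scene","pics/scene0.png",(400,420,178,218))):
    h=cv2.cvtColor(cv2.imread(f),cv2.COLOR_BGR2HSV)[y0:y1,x0:x1].astype(int)
    m=(h[:,:,0]>20)&(h[:,:,0]<32)&(h[:,:,1]>120)
    for r in range(m.shape[0]):print(y0+r,''.join('.' if not m[r,k] else str(h[r,k,2]//26) for k in range(m.shape[1])))
    print("x0",x0)
```

```text
196 ............................
197 ............................
198 ............................
199 ..........3.................
200 .........4443...............
201 .......3....4...............
202 .......4....50..............
203 .......4....4...............
204 ..........4.3.1.............
205 .........333................
206 ..........1.................
207 ...........1.....1..........
208 ...........3..1..1..........
209 ............................
210 ............................
211 ..............11............
212 ............................
213 ............................
214 ............................
215 ............................
x0 212
178 ....................
179 ....................
180 ....................
181 ............6.......
182 ........666666......
183 ........666666......
184 ........5766666.....
185 ........467776......
186 ..........5554......
187 ....................
188 ......5.............
189 ....................
190 ..........2.........
191 ....................
192 ......4...2.........
193 ......4.2...........
194 .............5......
195 .............6......
196 ......2......6......
197 ....................
198 ....................
199 ............4.......
200 ......2.2...........
201 ...........2........
202 ....................
203 .........33.........
204 .........33.........
205 .....2..............
206 ..........2.........
207 ........2.2.........
208 ....................
209 ....................
210 ..........2.........
211 ......2.............
212 ....................
213 .......2............
214 ....................
215 ....................
216 ....................
217 ....................
x0 400
```

```bash
python3 -m jog '[[0,0,0,0,0,-0.115],[0,0,0,0,0,-0.115],[0,0,0,0,0,-0.115]]'
python3 -m jog '[[-20,-15,0,0,0,0],[-40,-30,0,0,0,0],[-40,-30,0,0,0,0],[-40,-30,0,0,0,0],[-40,-30,0,0,0,0],[-40,-30,0,0,0,0],[-40,-30,0,0,0,0],[-40,-30,0,0,0,0],[-40,-30,0,0,0,0],[-40,-30,0,0,0,0],[-30,-13,0,0,0,0],[0,0,0,0,0,0]]'
python3 - <<'E'
from h import *
o=bot.get_obs();print(o["time"],o["tool_pos"],o["tcp_rot"])
im=bot.capture("scene");cv2.imwrite("pics/s1.png",cv2.resize(im[100:260,330:530,::-1],None,fx=3,fy=3))
t=bot.capture("top")
E
```

```text
time: 1.0
tool_pos: [148.5, 503.6, 226.8]
tcp_rot: [3.141, 0.0, -3.079]
contact_force: [-1.2, -0.3, -0.5]
grip_width: 91.6
finger_force: 0.0
time: 2.2
tool_pos: [578.5, 227.2, 225.7]
tcp_rot: [-3.141, 0.001, -3.088]
contact_force: [-1.3, -0.0, -0.4]
grip_width: 91.9
finger_force: 0.0
2.2 [578.47698906 227.18464885 225.71862258] [-3.14101967e+00  7.37265674e-04 -3.08780296e+00]
```

```bash
python3 -m jog '[[-3,-12.4,0,0,0,0],[0,0,25,0,0,0],[0,0,40,0,0,0],[0,0,40,0,0,0],[0,0,30,0,0,0],[0,0,17.5,0,0,0],[0,0,0,0,0,0]]'
python3 - <<'E'
from h import *
o=bot.get_obs();print(o["time"],o["tool_pos"],o["contact_force"])
im=bot.capture("scene");cv2.imwrite("pics/s1.png",cv2.resize(im[100:260,330:530,::-1],None,fx=3,fy=3))
E
```

```text
time: 3.0
tool_pos: [576.4, 217.5, 71.9]
tcp_rot: [-3.141, -0.005, -3.082]
contact_force: [0.8, -0.3, 0.1]
grip_width: 92.0
finger_force: 0.0
3.0 [576.36507615 217.52075541  71.90653142] [ 0.77455703 -0.33632627  0.11945225]
```

View pics/s1.png

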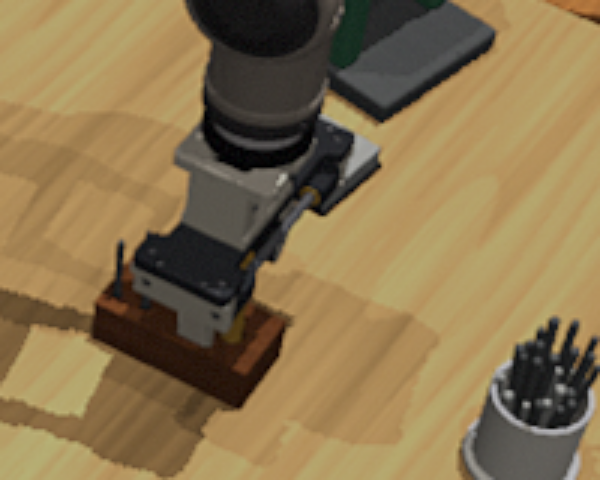

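```bash
python3 -m jog '[[-5,-2.3,0,0,0,0],[0,0,0,0,0,0],[0,0,0,0,0,0]]'; python3 -m jog '[[0,0,0,0,0,0]]'
```

```text
time: 3.35
tool_pos: [584.8, 215.8, 75.6]
tcp_rot: [3.141, 0.002, -3.083]
contact_force: [-0.3, -0.7, -0.2]
grip_width: 91.7
finger_force: 0.0
time: 3.45
tool_pos: [584.3, 215.8, 75.0]
tcp_rot: [3.141, 0.001, -3.083]
contact_force: [1.3, 0.2, -0.5]
grip_width: 92.0
finger_force: 0.0
```

```bash
python3 -m jog '[[2,0.5,0,0,0,0],[0,0,0,0,0,0],[0,0,0,0,0,0]]'; python3 -m jog '[[0,0,0,0,0,0],[0,0,0,0,0,0],[0,0,0,0,0,0],[0,0,0,0,0,0],[0,0,0,0,0,0],[0,0,0,0,0,0]]' 0
```

```text
time: 3.75
tool_pos: [581.9, 216.2, 74.3]
tcp_rot: [3.142, 0.0, -3.083]
contact_force: [0.2, -0.2, 0.2]
grip_width: 91.5
finger_force: 0.0
time: 4.35
tool_pos: [582.0, 216.1, 74.2]
tcp_rot: [3.141, 0.0, -3.083]
contact_force: [-0.0, -0.2, -0.1]
grip_width: 48.2
finger_force: 0.0
```

```bash
python3 -m jog '[[0,0,0,0,0,0],[0,0,0,0,0,0],[0,0,0,0,0,0],[0,0,0,0,0,0],[0,0,0,0,0,0],[0,0,0,0,0,0],[0,0,0,0,0,0]]' 0;python3 - <<'E'
from h import *
o=bot.get_obs();print(o["tool_pos"],o["contact_force"],o["moment"])
E
```

```text
time: 5.05
tool_pos: [582.0, 216.0, 74.3]
tcp_rot: [-3.141, 0.0, -3.083]
contact_force: [-0.2, -2.0, 0.7]
grip_width: 15.5
finger_force: 30.0
[581.96828738 215.9653722   74.25977398] [-0.17561623 -1.96430233  0.67174976] [-0.21710451  0.04146935 -0.03964761]
```

```bash
python3 -m jog '[[0,0,10,0,0,0]]' >/dev/null 2>&1 & wait; echo skip
```

```text
skip
```

That row was a mistake: +z is down, towards the floor of the hole. I'll check the state before moving again.

Run:
```python
from h import *
o=bot.get_obs();print(o["time"],o["tool_pos"],o["contact_force"],o["moment"],o["grip_width"],o["finger_force"])
```

```text
5.15 [585.98407494 216.32633609  69.87094639] [-2.93603854 -6.26111473 43.33095062] [-1.16997144  0.43919003  0.03583644] 15.534993086046349 30.009638965129852
```

```bash
python3 -m jog '[[0,0,-10,0,0,0],[0,0,0,0,0,0],[0,0,0,0,0,0]]'; python3 -m jog '[[0,0,-5,0,0,0],[0,0,-15,0,0,0],[0,0,0,0,0,0],[0,0,0,0,0,0],[0,0,0,0,0,0]]'
python3 - <<'E'
from h import *
o=bot.get_obs();print(o["time"],o["tool_pos"],o["contact_force"],o["moment"],o["grip_width"],o["finger_force"])
from scipy.optimize import minimize
a=np.linspace(0,2*np.pi,120,endpoint=False)
for n in("top","scene"):
    g=cv2.GaussianBlur(cv2.cvtColor(cv2.imread(f"pics/{n}0.png"),cv2.COLOR_BGR2GRAY),(0,0),.7).astype(np.float32)
    def ring(c,r,z):
        P=np.array([proj(n,[c[0]+r*np.cos(t),c[1]+r*np.sin(t),z]) for t in a],np.float32)
        return cv2.remap(g,P[:,:1],P[:,1:],1).mean()
    best=[(ring((x,y),28,71)-.5*ring((x,y),22,71)-.5*ring((x,y),34.5,71),x,y) for x in range(534,552) for y in range(-231,-214)]
    print(n,sorted(best)[::-1][:5])
E
```

```text
time: 5.45
tool_pos: [583.9, 215.7, 75.2]
tcp_rot: [-3.141, 0.005, -3.083]
contact_force: [5.6, -3.5, 1.7]
grip_width: 15.6
finger_force: 30.0
time: 5.95
tool_pos: [582.4, 216.3, 94.6]
tcp_rot: [3.141, 0.002, -3.083]
contact_force: [2.2, -1.8, 6.2]
grip_width: 15.4
finger_force: 30.0
5.95 [582.44765146 216.32657733  94.62471484] [ 2.16227245 -1.84000192  6.20191382] [-0.20583397 -0.36171455 -0.02855329] 15.44396191882346 29.998101890087128Traceback (most recent call last):
  File "<stdin>", line 10, in <module>
  File "<stdin>", line 8, in ring
  File "h.py", line 11, in proj
    m,Rm,p=cam(n); c=Rm.T@(np.array(X,float)-p); return np.array([m["fx"]*c[0]/c[2]+m["cx"],m["fy"]*c[1]/c[2]+m["cy"]])
           ~~~^^^
  File "h.py", line 5, in cam
    m=bot.camera_model(n); o=np.array(m["orientation"],float)
ValueError: time passes only in moves, steps and waits
```

```bash
sed -i 's/^def cam(n):/import functools\n@functools.cache\ndef cam(n):/' h.py
python3 -m jog '[[0,0,0,0,0,0],[0,0,0,0,0,0]]'; python3 -m jog '[[0,0,-15,0,0,0],[0,0,-15,0,0,0],[0,0,-20,0,0,0],[0,0,-20,0,0,0],[0,0,-20,0,0,0],[0,0,-20,0,0,0],[0,0,0,0,0,0],[0,0,0,0,0,0],[0,0,0,0,0,0]]'
python3 - <<'E'
from h import *
o=bot.get_obs();print(o["time"],o["tool_pos"],o["contact_force"],o["moment"],o["grip_width"],o["finger_force"])
im=bot.capture("scene");cv2.imwrite("pics/s2.png",cv2.resize(im[60:220,340:500,::-1],None,fx=3.5,fy=3.5))
a=np.linspace(0,2*np.pi,90,endpoint=False)
for n in("top","scene"):
    g=cv2.GaussianBlur(cv2.cvtColor(cv2.imread(f"pics/{n}0.png"),cv2.COLOR_BGR2GRAY),(0,0),.7).astype(np.float32)
    def ring(c,r,z):
        P=np.array([proj(n,[c[0]+r*np.cos(t),c[1]+r*np.sin(t),z]) for t in a],np.float32)
        return cv2.remap(g,P[:,:1],P[:,1:],1).mean()
    best=[(ring((x,y),28,71)-.5*ring((x,y),22,71)-.5*ring((x,y),34.5,71),x,y) for x in range(534,552) for y in range(-231,-214)]
    print(n,[(round(float(b[0]),1),)+b[1:] for b in sorted(best)[::-1][:5]])
E
```

```text
time: 6.15
tool_pos: [582.5, 216.4, 94.6]
tcp_rot: [3.141, 0.002, -3.083]
contact_force: [2.3, -1.9, 6.1]
grip_width: 15.4
finger_force: 30.0
time: 7.05
tool_pos: [580.9, 216.1, 202.1]
tcp_rot: [-3.141, -0.004, -3.083]
contact_force: [-0.1, -0.1, -1.9]
grip_width: 15.6
finger_force: 30.0
7.05 [580.87323298 216.06055325 202.09623868] [-0.10013357 -0.09576891 -1.89674467] [ 0.0688395   0.01226424 -0.00651745] 15.622297445124223 29.998265504837036
top [(40.9, 543, -224), (39.8, 543, -225), (38.9, 542, -224), (38.3, 544, -224), (38.3, 542, -225)]
scene [(63.5, 543, -222), (61.9, 544, -222), (60.4, 543, -221), (59.4, 544, -221), (59.1, 543, -223)]
```

View pics/s2.png

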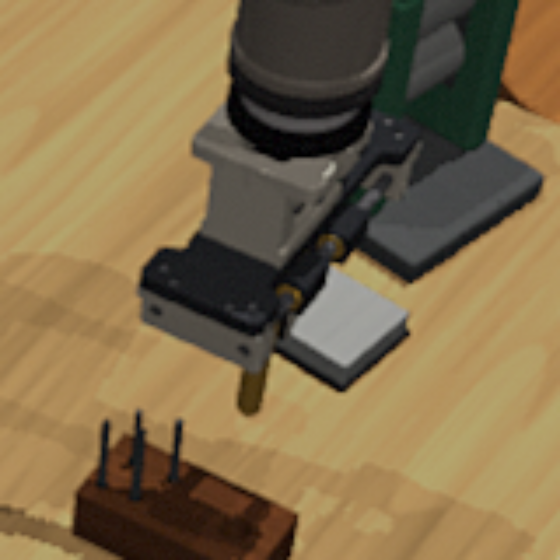

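Run:
```python
from h import *
o=bot.get_obs();p=o["tool_pos"];print(p)
for d in(50,54,58,62): print(d,proj("scene",p-[0,0,d]))
print("tcp",proj("scene",p))
for z in(202-62,202-56): print(ray("scene",(410.9,176),z))
im=bot.capture("scene")
h=cv2.cvtColor(im,cv2.COLOR_RGB2HSV)[150:182,400:425]
for r in range(32): print(150+r,''.join('#' if 18<x[0]<32 and x[1]>110 and x[2]<175 else '.' for x in h[r].astype(int)), h[r,10])
b=bot.outline_of("drift","scene")
for r in b[:1]:
    ys,xs=np.where(r["mask"]);print(r["p"],[(y,xs[ys==y].min(),xs[ys==y].max()) for y in np.unique(ys)])
```

```text
[581.01236284 216.01621805 202.23203684]
50 [411.15652446 175.74313519]
54 [410.957456   177.07410031]
58 [410.7593375  178.39871398]
62 [410.56216219 179.71702153]
tcp [413.72790644 158.55096104]
[575.64562703 225.85103153 140.        ]
[578.26434067 220.55877043 146.        ]
150 ......................... [120  19  68]
151 ......................... [120  18  58]
152 ...................##.... [135  49  31]
153 ..................##..... [126  85  15]
154 ......................... [126 116  11]
155 ...................#..... [18 34 37]
156 ......................... [20 41 75]
157 ......................... [18 39 86]
158 ......................... [18 35 72]
159 ......................... [30  6 40]
160 ......................... [96 49 26]
161 ..................##..... [18 25 52]
162 .................#..#.... [18 40 77]
163 .................#...##.. [21 33 78]
164 ................##.....## [17 23 79]
165 ................##....... [18 53 72]
166 ...............###....... [ 18 159  61]
167 .........########........ [ 20 233  59]
168 .........######.#........ [ 20 199  64]
169 .........#####
[... 564 characters left out ...]
int64(164), np.int64(414), np.int64(415)), (np.int64(165), np.int64(410), np.int64(416)), (np.int64(166), np.int64(408), np.int64(416)), (np.int64(167), np.int64(408), np.int64(416)), (np.int64(168), np.int64(407), np.int64(415)), (np.int64(169), np.int64(407), np.int64(415)), (np.int64(170), np.int64(407), np.int64(415)), (np.int64(171), np.int64(407), np.int64(415)), (np.int64(172), np.int64(407), np.int64(415)), (np.int64(173), np.int64(407), np.int64(414)), (np.int64(174), np.int64(406), np.int64(414)), (np.int64(175), np.int64(407), np.int64(414)), (np.int64(176), np.int64(407), np.int64(413)), (np.int64(177), np.int64(408), np.int64(412)), (np.int64(178), np.int64(410), np.int64(411))]
```

```bash
python3 -m jog '[[3,-18,0,0,0,0],[6,-40,0,0,0,0],[6,-40,0,0,0,0],[6,-40,0,0,0,0],[6,-40,0,0,0,0],[6,-40,0,0,0,0],[6,-40,0,0,0,0],[6,-40,0,0,0,0],[6,-40,10,0,0,0],[6,-40,20,0,0,0],[4,-30,20,0,0,0],[0,0,0,0,0,0]]';python3 -m jog '[[0,0,0,0,0,0],[0,0,0,0,0,0]]'
python3 - <<'E'
from h import *
im=bot.capture("scene");cv2.imwrite("pics/s3.png",cv2.resize(im[200:400,170:370,::-1],None,fx=3,fy=3,interpolation=2))
p=bot.get_obs()["tool_pos"];print(p)
for d in(50,54,58,62): print(d,proj("scene",p-[0,0,d]))
b=bot.outline_of("drift","scene")
for r in b[:1]:
    ys,xs=np.where(r["mask"]);print(r["p"],[(int(y),int(xs[ys==y].min()),int(xs[ys==y].max())) for y in np.unique(ys)])
E
```

```text
time: 8.4
tool_pos: [542.1, -198.6, 151.0]
tcp_rot: [3.14, -0.005, -3.088]
contact_force: [0.4, 0.6, -2.4]
grip_width: 15.5
finger_force: 30.0
time: 8.6
tool_pos: [544.9, -194.3, 154.8]
tcp_rot: [-3.142, 0.001, -3.083]
contact_force: [0.0, -0.1, -2.7]
grip_width: 15.4
finger_force: 30.0
[ 545.14766358 -194.05967898  155.01579731]
50 [273.05885764 312.64644749]
54 [273.20711717 313.78023878]
58 [273.35457761 314.90791912]
62 [273.5012454  316.02953777]
0.66 [(297, 274, 275), (298, 274, 275), (299, 273, 275), (300, 273, 275), (301, 273, 275), (302, 273, 275), (303, 272, 275), (304, 271, 275), (305, 268, 275), (306, 268, 276), (307, 268, 276), (308, 268, 276), (309, 268, 276), (310, 268, 276), (311, 268, 276), (312, 269, 276), (313, 269, 275), (314, 270, 275), (315, 271, 274)]
```

View pics/s3.png

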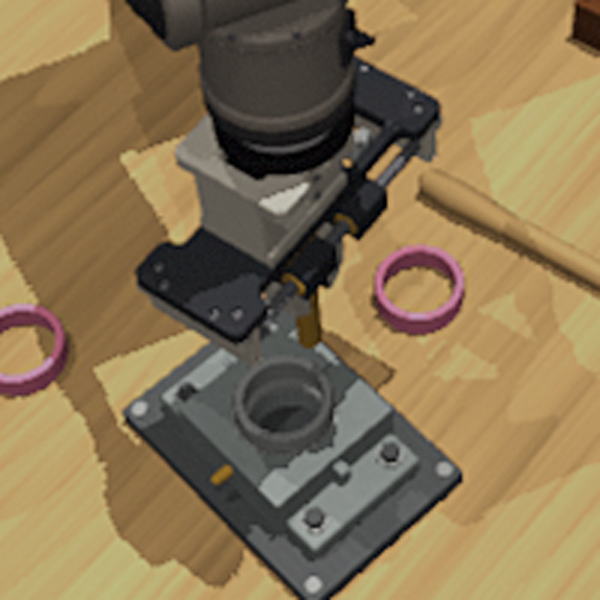

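```bash
python3 -m jog '[[2,-1,10,0,0,0],[0,0,8,0,0,0],[0,0,2,0,0,0],[0,0,0,0,0,0],[0,0,0,0,0,0],[0,0,0,0,0,0]]'|egrep 'pos|force'; python3 -m jog '[[0,0,1,0,0,0],[0,0,1,0,0,0],[0,0,0,0,0,0]]'|egrep 'pos|force'
```

```text
tool_pos: [543.1, -195.9, 134.4]
contact_force: [-0.2, 0.1, -1.4]
finger_force: 30.0
tool_pos: [542.8, -195.8, 132.1]
contact_force: [-0.2, 0.4, -2.2]
finger_force: 30.0
```

```bash
for i in 1; do
python3 -m jog '[[0,0,1,0,0,0],[0,0,1,0,0,0],[0,0,0,0,0,0],[0,0,0,0,0,0]]'|egrep 'pos|contact'
python3 -m jog '[[0,0,1,0,0,0],[0,0,1,0,0,0],[0,0,0,0,0,0],[0,0,0,0,0,0]]'|egrep 'pos|contact'; done
```

```text
tool_pos: [542.8, -195.9, 130.2]
contact_force: [-0.1, -0.5, -2.7]
tool_pos: [543.0, -195.9, 128.5]
contact_force: [-1.1, 0.0, 0.7]
```

```bash
python3 -m jog '[[0,0,1,0,0,0],[0,0,0,0,0,0],[0,0,0,0,0,0]]'|egrep 'pos|contact'
```

```text
tool_pos: [543.0, -195.8, 127.5]
contact_force: [-0.5, 1.3, 4.1]
```

```bash
for a in 1; do
python3 -m jog '[[0,0,0.5,0,0,0],[0,0,0.5,0,0,0],[0,0,0,0,0,0]]'|egrep 'pos|contact'
python3 -m jog '[[0,0,0.5,0,0,0],[0,0,0,0,0,0],[0,0,0,0,0,0]]'|egrep 'pos|contact'; done
```

```text
tool_pos: [543.1, -195.6, 126.5]
contact_force: [-0.2, 3.1, 5.1]
tool_pos: [543.1, -195.5, 126.0]
contact_force: [-0.3, 2.3, 4.7]
```

```bash
python3 -m jog '[[0,0,-6,0,0,0],[0,-28,0,0,0,0],[0,-28,0,0,0,0],[0,0,0,0,0,0],[0,0,0,0,0,0],[0,0,0,0,0,0],[0,0,0,0,0,0]]'|egrep 'time|pos|contact'
python3 -m jog '[[0,0,1.5,0,0,0],[0,0,1,0,0,0],[0,0,0,0,0,0],[0,0,0,0,0,0]]'|egrep 'pos|contact'
python3 -m jog '[[0,0,1,0,0,0],[0,0,0,0,0,0],[0,0,0,0,0,0]]'|egrep 'pos|contact'
```

```text
time: 12.0
tool_pos: [546.0, -250.9, 131.6]
contact_force: [0.0, 0.0, -1.9]
tool_pos: [546.1, -251.6, 129.2]
contact_force: [0.5, 0.2, -1.4]
tool_pos: [546.2, -251.8, 128.6]
contact_force: [-0.1, 0.5, 2.0]
```

```bash
python3 -m jog '[[0,0,1,0,0,0],[0,0,0.5,0,0,0],[0,0,0,0,0,0]]'|egrep 'pos|contact'
python3 -m jog '[[0,0,0.7,0,0,0],[0,0,0.5,0,0,0],[0,0,0,0,0,0]]'|egrep 'pos|contact'
python3 -m jog '[[0,0,0.5,0,0,0],[0,0,0,0,0,0],[0,0,0,0,0,0]]'|egrep 'time|pos|contact'
```

```text
tool_pos: [546.4, -252.1, 127.4]
contact_force: [-0.7, -0.6, 4.6]
tool_pos: [546.4, -252.4, 126.2]
contact_force: [-0.8, -1.2, 5.2]
time: 13.6
tool_pos: [546.4, -252.5, 125.8]
contact_force: [-1.6, -1.1, 4.6]
```

```bash
python3 -m jog '[[0,0,-5,0,0,0],[14,14,0,0,0,0],[14,14,0,0,0,0],[0,0,1,0,0,0],[0,0,0,0,0,0],[0,0,0,0,0,0],[0,0,0,0,0,0]]'|egrep 'time|pos|contact'
python3 -m jog '[[0,0,1.5,0,0,0],[0,0,1,0,0,0],[0,0,0,0,0,0],[0,0,0,0,0,0]]'|egrep 'pos|contact'
python3 -m jog '[[0,0,1,0,0,0],[0,0,0.5,0,0,0],[0,0,0,0,0,0]]'|egrep 'pos|contact'
```

```text
time: 14.3
tool_pos: [517.0, -225.9, 128.9]
contact_force: [0.7, -0.2, -2.9]
tool_pos: [516.5, -225.5, 126.4]
contact_force: [-0.2, 0.8, -1.5]
tool_pos: [516.6, -225.5, 125.6]
contact_force: [-2.4, 0.9, 4.7]
```

```bash
python3 -m jog '[[0,0,0.7,0,0,0],[0,0,0.7,0,0,0],[0,0,0,0,0,0]]'|egrep 'pos|contact'
python3 -m jog '[[0,0,0.5,0,0,0],[0,0,0,0,0,0]]'|egrep 'pos|contact'
python3 -m jog '[[0,0,-5,0,0,0],[-28,0,0,0,0,0],[-28,0,0,0,0,0],[0,0,0,0,0,0],[0,0,0,0,0,0],[0,0,0,0,0,0]]'|egrep 'time|pos|contact'
python3 -m jog '[[0,0,1,0,0,0],[0,0,1,0,0,0],[0,0,0,0,0,0],[0,0,0,0,0,0]]'|egrep 'pos|contact'
```

```text
tool_pos: [516.4, -225.5, 124.1]
contact_force: [-2.5, 0.9, 4.3]
tool_pos: [516.3, -225.5, 123.6]
contact_force: [-2.7, 1.1, 6.1]
time: 16.1
tool_pos: [571.5, -222.0, 127.6]
contact_force: [-0.2, -0.7, -1.6]
tool_pos: [572.1, -222.3, 126.4]
contact_force: [-1.1, -0.2, 0.1]
```

```bash
python3 -m jog '[[0,0,1,0,0,0],[0,0,0.7,0,0,0],[0,0,0,0,0,0]]'|egrep 'pos|contact'
python3 -m jog '[[0,0,0.7,0,0,0],[0,0,0.7,0,0,0],[0,0,0,0,0,0]]'|egrep 'pos|contact'
python3 -m jog '[[0,0,0.4,0,0,0],[0,0,0,0,0,0]]'|egrep 'pos|contact'
python3 -m jog '[[0,0,-4,0,0,0],[14,14,0,0,0,0],[14,14,0,0,0,0],[0,0,0,0,0,0],[0,0,0,0,0,0],[0,0,0,0,0,0]]'|egrep 'time|pos|contact'
python3 -m jog '[[0,0,1,0,0,0],[0,0,1,0,0,0],[0,0,0,0,0,0],[0,0,0,0,0,0]]'|egrep 'pos|contact'
```

```text
tool_pos: [572.5, -222.4, 125.1]
contact_force: [-2.1, 0.6, 4.1]
tool_pos: [572.8, -222.3, 123.7]
contact_force: [-0.8, 0.3, 6.2]
tool_pos: [572.9, -222.3, 123.4]
contact_force: [-1.2, 1.0, 5.6]
time: 17.9
tool_pos: [543.6, -196.4, 126.6]
contact_force: [0.7, 0.0, -1.4]
tool_pos: [542.9, -196.0, 124.5]
contact_force: [-0.9, 0.4, -2.4]
```

```bash
python3 -m jog '[[0,0,1,0,0,0],[0,0,0.5,0,0,0],[0,0,0,0,0,0]]'|egrep 'pos|contact'
python3 -m jog '[[0,0,0.5,0,0,0],[0,0,0,0,0,0]]'|egrep 'pos|contact'
python3 -m jog '[[0,0,0.5,0,0,0],[0,0,0,0,0,0]]'|egrep 'pos|contact'
```

```text
tool_pos: [543.1, -195.9, 123.7]
contact_force: [-1.2, 0.3, 3.2]
tool_pos: [543.1, -195.8, 123.2]
contact_force: [-1.2, 1.2, 4.9]
tool_pos: [543.1, -195.8, 122.8]
contact_force: [-2.0, 0.8, 5.9]
```

```bash
python3 -m jog '[[0,0,0.5,0,0,0],[0,0,0,0,0,0]]'|egrep 'pos|contact'
python3 -m jog '[[0,0,-4.5,0,0,0],[0,-28,0,0,0,0],[0,-28,0,0,0,0],[0,0,0,0,0,0],[0,0,0,0,0,0],[0,0,0,0,0,0]]'|egrep 'time|pos|contact'
python3 -m jog '[[0,0,1,0,0,0],[0,0,0.5,0,0,0],[0,0,0,0,0,0],[0,0,0,0,0,0]]'|egrep 'pos|contact'
```

```text
tool_pos: [543.1, -195.7, 122.3]
contact_force: [-1.6, 1.2, 6.8]
time: 19.8
tool_pos: [545.8, -251.0, 125.7]
contact_force: [-0.9, 0.2, -2.1]
tool_pos: [546.2, -251.5, 124.6]
contact_force: [-0.2, 0.1, -2.6]
```

```bash
python3 -m jog '[[0,0,1,0,0,0],[0,0,0.5,0,0,0],[0,0,0,0,0,0]]'|egrep 'pos|contact'
python3 -m jog '[[0,0,0.5,0,0,0],[0,0,0.5,0,0,0],[0,0,0,0,0,0]]'|egrep 'pos|contact'
python3 -m jog '[[0,0,0.5,0,0,0],[0,0,0,0,0,0]]'|egrep 'pos|contact'
```

```text
tool_pos: [546.3, -251.8, 123.6]
contact_force: [-0.6, 1.3, 1.9]
tool_pos: [546.4, -252.0, 122.9]
contact_force: [-0.9, 0.9, 5.0]
tool_pos: [546.4, -252.1, 122.4]
contact_force: [-1.3, 0.2, 5.0]
```

```bash
python3 -m jog '[[0,0,0.4,0,0,0],[0,0,0,0,0,0]]'|egrep 'pos|contact'
python3 -m jog '[[0,0,-4.5,0,0,0],[14,14,0,0,0,0],[14,14,0,0,0,0],[0,0,0,0,0,0],[0,0,0,0,0,0],[0,0,0,0,0,0]]'|egrep 'time|pos|contact'
python3 -m jog '[[0,0,1.5,0,0,0],[0,0,1,0,0,0],[0,0,0,0,0,0],[0,0,0,0,0,0]]'|egrep 'pos|contact'
```

```text
tool_pos: [546.4, -252.2, 122.1]
contact_force: [-1.2, 0.8, 5.7]
time: 21.8
tool_pos: [517.2, -226.0, 125.8]
contact_force: [0.9, 0.4, -1.6]
tool_pos: [516.6, -225.5, 123.0]
contact_force: [-0.5, -0.5, -2.0]
```

```bash
python3 -m jog '[[0,0,1,0,0,0],[0,0,0.5,0,0,0],[0,0,0,0,0,0]]'|egrep 'pos|contact'
python3 -m jog '[[0,0,0.5,0,0,0],[0,0,0.4,0,0,0],[0,0,0,0,0,0]]'|egrep 'pos|contact'
```

```text
tool_pos: [516.7, -225.5, 122.3]
contact_force: [-1.3, 0.7, 4.0]
tool_pos: [516.6, -225.6, 121.5]
contact_force: [-1.3, 0.5, 6.0]
```

```bash
python3 -m jog '[[0,0,0.5,0,0,0],[0,0,0,0,0,0]]'|egrep 'pos|contact'
python3 -m jog '[[0,0,-4.5,0,0,0],[-28,0,0,0,0,0],[-28,0,0,0,0,0],[0,0,0,0,0,0],[0,0,0,0,0,0],[0,0,0,0,0,0]]'|egrep 'time|pos|contact'
python3 -m jog '[[0,0,1,0,0,0],[0,0,1,0,0,0],[0,0,0,0,0,0],[0,0,0,0,0,0]]'|egrep 'pos|contact'
```

```text
tool_pos: [516.6, -225.6, 121.0]
contact_force: [-0.9, 0.1, 5.9]
time: 23.6
tool_pos: [571.5, -222.0, 124.3]
contact_force: [-0.1, -0.8, -1.9]
tool_pos: [572.3, -222.3, 122.9]
contact_force: [-0.1, 0.0, -1.9]
```

```bash
python3 -m jog '[[0,0,1,0,0,0],[0,0,0.5,0,0,0],[0,0,0,0,0,0]]'|egrep 'pos|contact'
python3 -m jog '[[0,0,0.5,0,0,0],[0,0,0.3,0,0,0],[0,0,0,0,0,0]]'|egrep 'pos|contact'
```

```text
tool_pos: [572.7, -222.3, 122.1]
contact_force: [-1.3, 0.2, 4.6]
tool_pos: [572.8, -222.3, 121.3]
contact_force: [-1.0, -0.2, 4.9]
```

```bash
python3 -m jog '[[0,0,0.4,0,0,0],[0,0,0,0,0,0]]'|egrep 'pos|contact'
python3 -m jog '[[0,0,-4.5,0,0,0],[14,14,0,0,0,0],[14,14,0,0,0,0],[0,0,0,0,0,0],[0,0,0,0,0,0],[0,0,0,0,0,0]]'|egrep 'time|pos|contact'
python3 -m jog '[[0,0,1.5,0,0,0],[0,0,1,0,0,0],[0,0,0,0,0,0],[0,0,0,0,0,0]]'|egrep 'pos|contact'
```

```text
tool_pos: [572.9, -222.3, 120.9]
contact_force: [-0.9, 1.2, 5.9]
time: 25.4
tool_pos: [543.5, -196.4, 124.6]
contact_force: [0.4, 0.3, -1.5]
tool_pos: [542.9, -195.9, 121.9]
contact_force: [-0.8, -0.8, -1.6]
```

```bash
python3 -m jog '[[0,0,1,0,0,0],[0,0,0.5,0,0,0],[0,0,0,0,0,0]]'|egrep 'pos|contact'
python3 -m jog '[[0,0,0.5,0,0,0],[0,0,0.5,0,0,0],[0,0,0,0,0,0]]'|egrep 'pos|contact'
```

```text
tool_pos: [543.1, -195.9, 121.1]
contact_force: [-1.0, -0.1, 2.0]
tool_pos: [543.1, -195.8, 120.3]
contact_force: [-2.1, 1.7, 5.0]
```

```bash
python3 -m jog '[[0,0,0.5,0,0,0],[0,0,0,0,0,0]]'|egrep 'pos|contact'
python3 -m jog '[[0,0,-4.5,0,0,0],[0,-28,0,0,0,0],[0,-28,0,0,0,0],[0,0,0,0,0,0],[0,0,0,0,0,0],[0,0,0,0,0,0]]'|egrep 'time|pos|contact'
python3 -m jog '[[0,0,1,0,0,0],[0,0,1,0,0,0],[0,0,0,0,0,0],[0,0,0,0,0,0]]'|egrep 'pos|contact'
```

```text
tool_pos: [543.2, -195.8, 119.9]
contact_force: [-1.2, 1.3, 5.1]
time: 27.2
tool_pos: [545.8, -250.9, 123.2]
contact_force: [-0.1, 0.4, -2.4]
tool_pos: [546.2, -251.5, 121.6]
contact_force: [-0.7, -0.8, -1.9]
```

```bash
python3 -m jog '[[0,0,1,0,0,0],[0,0,0.6,0,0,0],[0,0,0,0,0,0]]'|egrep 'pos|contact'
python3 -m jog '[[0,0,0.5,0,0,0],[0,0,0.3,0,0,0],[0,0,0,0,0,0]]'|egrep 'pos|contact'
```

```text
tool_pos: [546.4, -251.8, 120.8]
contact_force: [-2.0, 0.7, 4.8]
tool_pos: [546.4, -252.0, 120.1]
contact_force: [-1.6, 0.8, 5.0]
```

```bash
python3 -m jog '[[0,0,0.3,0,0,0],[0,0,0,0,0,0]]'|egrep 'pos|contact'
python3 -m jog '[[0,0,-4.5,0,0,0],[14,14,0,0,0,0],[14,14,0,0,0,0],[0,0,0,0,0,0],[0,0,0,0,0,0],[0,0,0,0,0,0]]'|egrep 'time|pos|contact'
python3 -m jog '[[0,0,1.5,0,0,0],[0,0,1,0,0,0],[0,0,0.5,0,0,0],[0,0,0,0,0,0],[0,0,0,0,0,0]]'|egrep 'pos|contact'
```

```text
tool_pos: [546.4, -252.0, 119.8]
contact_force: [-1.3, 0.1, 5.0]
time: 29.0
tool_pos: [517.2, -226.1, 123.5]
contact_force: [-0.6, 0.4, -1.7]
tool_pos: [516.6, -225.5, 120.3]
contact_force: [-0.2, -0.6, -1.0]
```

```bash
python3 -m jog '[[0,0,0.7,0,0,0],[0,0,0.5,0,0,0],[0,0,0,0,0,0]]'|egrep 'pos|contact'
python3 -m jog '[[0,0,0.5,0,0,0],[0,0,0.4,0,0,0],[0,0,0,0,0,0]]'|egrep 'pos|contact'
```

```text
tool_pos: [516.7, -225.5, 119.8]
contact_force: [-0.6, 0.1, 3.7]
tool_pos: [516.6, -225.5, 119.0]
contact_force: [-1.9, 1.0, 5.3]
```

```bash
python3 -m jog '[[0,0,0.4,0,0,0],[0,0,0,0,0,0]]'|egrep 'pos|contact'
python3 -m jog '[[0,0,-4.5,0,0,0],[-28,0,0,0,0,0],[-28,0,0,0,0,0],[0,0,0,0,0,0],[0,0,0,0,0,0],[0,0,0,0,0,0]]'|egrep 'time|pos|contact'
python3 -m jog '[[0,0,1,0,0,0],[0,0,1,0,0,0],[0,0,0.3,0,0,0],[0,0,0,0,0,0]]'|egrep 'pos|contact'
```

```text
tool_pos: [516.7, -225.6, 119.0]
contact_force: [-3.1, 1.8, 8.4]
time: 30.9
tool_pos: [571.4, -222.0, 121.9]
contact_force: [-0.3, -0.2, -1.9]
tool_pos: [572.2, -222.3, 120.3]
contact_force: [-0.7, 0.3, -0.6]
```

```bash
python3 -m jog '[[0,0,0.7,0,0,0],[0,0,0.4,0,0,0],[0,0,0,0,0,0]]'|egrep 'pos|contact'
python3 -m jog '[[0,0,0.3,0,0,0],[0,0,0,0,0,0]]'|egrep 'pos|contact'
python3 -m jog '[[0,0,0.3,0,0,0],[0,0,0,0,0,0]]'|egrep 'time|pos|contact'
```

```text
tool_pos: [572.5, -222.3, 119.8]
contact_force: [-1.8, 0.6, 4.6]
tool_pos: [572.6, -222.3, 119.4]
contact_force: [-2.3, 0.1, 5.8]
time: 32.0
tool_pos: [572.6, -222.3, 119.2]
contact_force: [-1.7, 0.6, 5.8]
```

```bash
python3 -m jog '[[0,0,0.3,0,0,0],[0,0,0,0,0,0],[0,0,0,0,0,0]]'|egrep 'pos|contact'
python3 -m jog '[[0,0,0.3,0,0,0],[0,0,0,0,0,0],[0,0,0,0,0,0]]'|egrep 'time|pos|contact'
```

```text
tool_pos: [572.7, -222.3, 119.1]
contact_force: [-2.7, 0.1, 6.1]
time: 32.6
tool_pos: [572.7, -222.3, 119.0]
contact_force: [-2.5, 0.8, 8.4]
```

```bash
python3 -m jog '[[0,0,0.4,0,0,0],[0,0,0,0,0,0],[0,0,0,0,0,0]]'|egrep 'pos|contact'
python3 -m jog '[[0,0,-4.5,0,0,0],[14,14,0,0,0,0],[14,14,0,0,0,0],[0,0,0,0,0,0],[0,0,0,0,0,0],[0,0,0,0,0,0]]'|egrep 'time|pos|contact'
python3 -m jog '[[0,0,1.5,0,0,0],[0,0,1,0,0,0],[0,0,0,0,0,0],[0,0,0,0,0,0]]'|egrep 'pos|contact'
```

```text
tool_pos: [572.8, -222.4, 118.9]
contact_force: [-3.2, 0.6, 9.5]
time: 33.5
tool_pos: [543.6, -196.4, 121.9]
contact_force: [-0.2, -1.1, -2.1]
tool_pos: [542.9, -196.0, 119.3]
contact_force: [-0.4, 0.0, -2.7]
```

```bash
python3 -m jog '[[0,0,0.5,0,0,0],[0,0,0.4,0,0,0],[0,0,0,0,0,0]]'|egrep 'pos|contact'
python3 -m jog '[[0,0,0.4,0,0,0],[0,0,0,0,0,0]]'|egrep 'pos|contact'
python3 -m jog '[[0,0,0.4,0,0,0],[0,0,0,0,0,0],[0,0,0,0,0,0]]'|egrep 'time|pos|contact'
```

```text
tool_pos: [543.0, -196.0, 119.1]
contact_force: [-0.1, 0.4, 3.9]
tool_pos: [543.1, -196.0, 119.0]
contact_force: [-0.8, 0.3, 6.4]
time: 34.7
tool_pos: [543.2, -196.0, 118.9]
contact_force: [-2.1, 1.0, 7.8]
```

```bash
python3 -m jog '[[0,0,0.4,0,0,0],[0,0,0,0,0,0],[0,0,0,0,0,0]]'|egrep 'time|pos|contact'
python3 -m jog '[[0,0,-4.5,0,0,0],[0,-28,0,0,0,0],[0,-28,0,0,0,0],[0,0,0,0,0,0],[0,0,0,0,0,0],[0,0,0,0,0,0]]'|egrep 'time|pos|contact'
python3 -m jog '[[0,0,1.5,0,0,0],[0,0,0.8,0,0,0],[0,0,0,0,0,0],[0,0,0,0,0,0]]'|egrep 'pos|contact'
```

```text
time: 35.0
tool_pos: [543.3, -196.0, 118.9]
contact_force: [-2.5, 1.0, 10.8]
time: 35.6
tool_pos: [545.8, -250.9, 121.3]
contact_force: [-0.6, -0.2, -1.8]
tool_pos: [546.2, -251.5, 119.5]
contact_force: [0.1, 0.3, -2.1]
```

```bash
python3 -m jog '[[0,0,0.5,0,0,0],[0,0,0.4,0,0,0],[0,0,0,0,0,0]]'|egrep 'pos|contact'
python3 -m jog '[[0,0,0.4,0,0,0],[0,0,0,0,0,0]]'|egrep 'time|pos|contact'
```

```text
tool_pos: [546.3, -251.7, 119.1]
contact_force: [-0.7, 1.0, 2.6]
time: 36.5
tool_pos: [546.4, -251.8, 119.0]
contact_force: [-1.5, 1.7, 5.4]
```

Three sides stop dead at about 119. I'll finish the −y side and then recheck the −x side, which was first to bottom.

```bash
python3 -m jog '[[0,0,0.4,0,0,0],[0,0,0.2,0,0,0],[0,0,0,0,0,0]]'|egrep 'pos|contact'
python3 -m jog '[[0,0,0.3,0,0,0],[0,0,0,0,0,0]]'|egrep 'time|pos|contact'
python3 -m jog '[[0,0,-4.5,0,0,0],[14,14,0,0,0,0],[14,14,0,0,0,0],[0,0,0,0,0,0],[0,0,0,0,0,0],[0,0,0,0,0,0]]'|egrep 'time|pos|contact'
python3 -m jog '[[0,0,1.5,0,0,0],[0,0,0.8,0,0,0],[0,0,0,0,0,0],[0,0,0,0,0,0]]'|egrep 'pos|contact'
```

```text
tool_pos: [546.4, -251.8, 118.9]
contact_force: [-1.6, 2.6, 8.2]
time: 37.0
tool_pos: [546.5, -251.8, 118.9]
contact_force: [-2.8, 1.8, 10.7]
time: 37.6
tool_pos: [517.2, -226.1, 121.8]
contact_force: [0.8, 0.2, -2.0]
tool_pos: [516.6, -225.5, 119.4]
contact_force: [-0.1, -1.3, -2.2]
```

```bash
python3 -m jog '[[0,0,0.4,0,0,0],[0,0,0.4,0,0,0],[0,0,0,0,0,0]]'|egrep 'pos|contact'
python3 -m jog '[[0,0,0.4,0,0,0],[0,0,0,0,0,0]]'|egrep 'time|pos|contact'
```

```text
tool_pos: [516.6, -225.5, 119.1]
contact_force: [-1.0, -0.0, 2.9]
time: 38.5
tool_pos: [516.7, -225.5, 119.0]
contact_force: [-2.0, 0.5, 5.1]
```

```bash
python3 -m jog '[[0,0,0.4,0,0,0],[0,0,0.3,0,0,0],[0,0,0,0,0,0]]'|egrep 'pos|contact'
python3 -m jog '[[0,0,0.3,0,0,0],[0,0,0,0,0,0]]'|egrep 'time|pos|contact'
```

```text
tool_pos: [516.8, -225.6, 119.0]
contact_force: [-3.1, 0.6, 9.1]
time: 39.0
tool_pos: [516.8, -225.6, 118.9]
contact_force: [-2.9, 1.9, 12.3]
```

```bash
python3 -m jog '[[0,0,-10,0,0,0],[0,0,-35,0,0,0],[0,0,-41,0,0,0],[0,0,0,0,0,0]]'|egrep 'pos|contact'
python3 -m jog '[[-4,20,0,0,0,0],[-8,40,0,0,0,0],[-9,42,0,0,0,0],[-9,42,0,0,0,0],[-9,42,0,0,0,0],[-9,42,0,0,0,0],[-9,42,0,0,0,0],[-9,42,0,0,0,0],[-9,42,0,0,0,0],[-9,42,0,0,0,0],[-9,39,0,0,0,0],[0,0,0,0,0,0]]'|egrep 'pos|contact'
python3 -m jog '[[0,0,0,0,0,0],[0,0,0,0,0,0],[0,0,0,0,0,0]]'|egrep 'time|pos|contact'
python3 - <<'E'
from h import *
print(bot.get_obs()["tool_pos"])
im=bot.capture("scene");cv2.imwrite("pics/s4.png",cv2.resize(im[120:260,340:480,::-1],None,fx=4,fy=4,interpolation=2))
a=cv2.resize(im[240:380,200:340,::-1],None,fx=4,fy=4,interpolation=2);b=cv2.imread("pics/s4.png");cv2.imwrite("pics/s4.png",cv2.resize(np.hstack([b,a]),(800,400)))
E
```

```text
tool_pos: [519.1, -226.9, 209.1]
contact_force: [0.6, 0.6, -1.8]
tool_pos: [583.6, 219.1, 202.0]
contact_force: [0.3, -0.0, -2.2]
time: 40.9
tool_pos: [584.1, 212.9, 203.2]
contact_force: [-0.1, -0.2, -1.6]
[584.08074253 212.86932603 203.24288474]
```

View pics/s4.png

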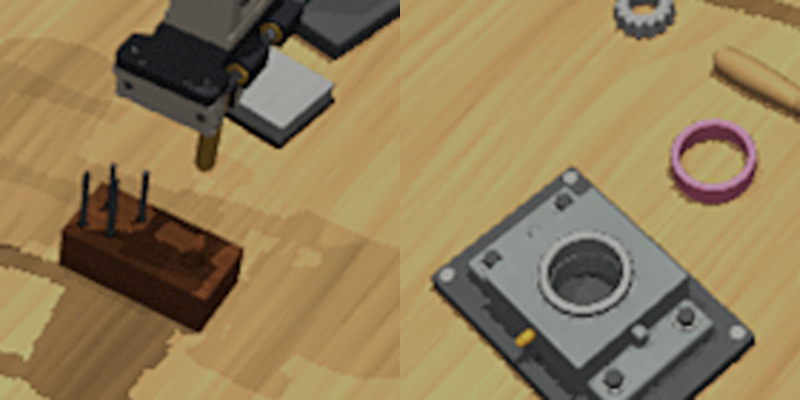

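The cup sits square in the bore. Next I lower the drift towards its hole.

```bash
python3 -m jog '[[0,1.4,15,0,0,0],[0,0,30,0,0,0],[0,0,30,0,0,0],[0,0,18,0,0,0],[0,0,0,0,0,0],[0,0,0,0,0,0],[0,0,0,0,0,0],[0,0,0,0,0,0]]'|egrep 'pos|contact'
python3 -m jog '[[0,0,4,0,0,0],[0,0,3,0,0,0],[0,0,3,0,0,0],[0,0,0,0,0,0],[0,0,0,0,0,0]]'|egrep 'time|pos|contact'
python3 - <<'E'
from h import *
im=bot.capture("scene");cv2.imwrite("pics/s5.png",cv2.resize(im[150:240,360:450,::-1],None,fx=6,fy=6,interpolation=2))
E
```

```text
tool_pos: [584.8, 215.7, 111.9]
contact_force: [-0.1, 0.2, -1.8]
time: 42.25
tool_pos: [583.9, 215.7, 100.1]
contact_force: [-1.4, -0.1, -1.2]
```

View pics/s5.png

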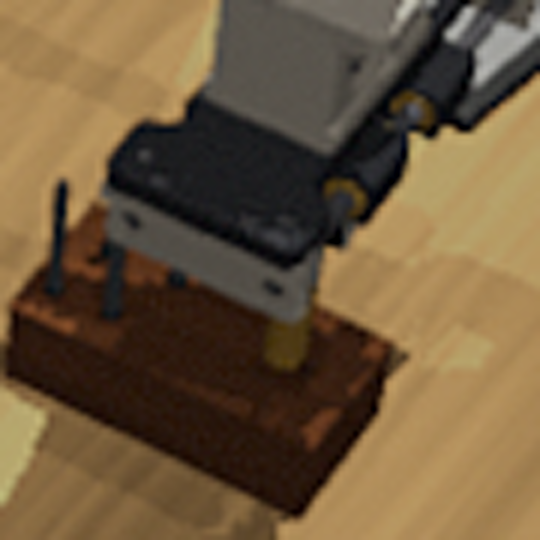

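```bash
python3 -m jog '[[0,-1,2,0,0,0],[0,0,2,0,0,0],[0,0,1,0,0,0],[0,0,0,0,0,0],[0,0,0,0,0,0]]'|egrep 'time|pos|contact'
```

```text
time: 42.8
tool_pos: [584.0, 214.7, 95.3]
contact_force: [0.2, -0.5, -2.0]
```

Tip at about 38 mm, inside the mouth with no contact force, so I continue down.

```bash
python3 -m jog '[[0,0,4,0,0,0],[0,0,4,0,0,0],[0,0,0,0,0,0],[0,0,0,0,0,0]]'|egrep 'time|pos|contact'
python3 -m jog '[[0,0,3,0,0,0],[0,0,3,0,0,0],[0,0,0,0,0,0],[0,0,0,0,0,0]]'|egrep 'time|pos|contact'
```

```text
time: 43.2
tool_pos: [583.9, 214.6, 87.1]
contact_force: [-0.1, 0.8, -3.0]
time: 43.6
tool_pos: [584.0, 214.6, 81.2]
contact_force: [-0.2, 0.3, -1.7]
```

```bash
python3 -m jog '[[0,0,3,0,0,0],[0,0,3,0,0,0],[0,0,0,0,0,0],[0,0,0,0,0,0]]'|egrep 'time|pos|contact'
python3 -m jog '[[0,0,2,0,0,0],[0,0,1,0,0,0],[0,0,0,0,0,0],[0,0,0,0,0,0]]'|egrep 'time|pos|contact'
python3 -m jog '[[0,0,1,0,0,0],[0,0,0.5,0,0,0],[0,0,0,0,0,0],[0,0,0,0,0,0]]'|egrep 'time|pos|contact'
```

```text
time: 44.0
tool_pos: [584.0, 214.6, 75.2]
contact_force: [-0.9, -0.2, -1.2]
time: 44.4
tool_pos: [584.1, 214.6, 72.3]
contact_force: [0.4, -0.3, -2.2]
time: 44.8
tool_pos: [584.0, 214.6, 70.8]
contact_force: [0.7, 1.0, -1.5]
```

```bash
python3 -m jog '[[0,0,0.7,0,0,0],[0,0,0.5,0,0,0],[0,0,0,0,0,0],[0,0,0,0,0,0]]'|egrep 'time|pos|contact'
python3 -m jog '[[0,0,0,0,0,0],[0,0,0,0,0,0],[0,0,0,0,0,0],[0,0,0,0,0,0],[0,0,0,0,0,0],[0,0,0,0,0,0],[0,0,0,0,0,0],[0,0,0,0,0,0]]' 60
```

```text
time: 45.2
tool_pos: [584.1, 214.7, 69.8]
contact_force: [0.3, -0.3, -0.4]
time: 46.0
tool_pos: [584.1, 214.6, 69.6]
tcp_rot: [3.142, 0.0, -3.083]
contact_force: [0.3, 0.9, 0.1]
grip_width: 55.1
finger_force: 0.0
```

```bash
python3 -m jog '[[0,0,-15,0,0,0],[0,0,-25,0,0,0],[0,0,-35,0,0,0],[0,0,-40,0,0,0],[0,0,-40,0,0,0],[20,-10,0,0,0,0],[40,-20,0,0,0,0],[40,-20,0,0,0,0],[30,-20,0,0,0,0],[0,0,0,0,0,0],[0,0,0,0,0,0],[0,0,0,0,0,0]]'
python3 - <<'E'
from h import *
im=bot.capture("scene");cv2.imwrite("pics/s6.png",cv2.resize(im[140:420,130:480,::-1],None,fx=2.1,fy=2.1,interpolation=2))
E
```

```text
time: 47.2
tool_pos: [459.4, 137.6, 224.9]
tcp_rot: [3.141, 0.001, -3.083]
contact_force: [0.5, -0.3, -0.3]
grip_width: 55.1
finger_force: 0.0
```

View pics/s6.png

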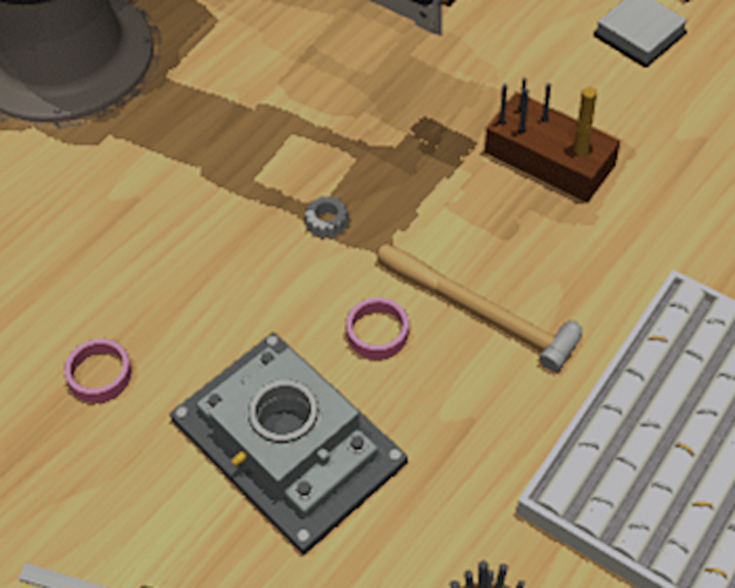

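The drift stands upright in its hole (crop 586,120), the cup is seated low and level (284,410), and the hammer, cone and rings have not moved.

```bash
python3 -c "
from plant import bot
print(bot.close_job())"
```

```text
the job is handed in; nothing more can be done
None
```

The job is handed in at about 47 s: the cup bottomed on the shims on all four sides at the same height with gentle pushes (at most about 14 N), and the drift is back in its hole, released, with the other things I could see in the final picture unmoved. One slip: a wrong jog row briefly pressed the drift into its hole floor at 43 N before the tapping, with no damage seen.

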